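Start the opened instrument's self-test

TASK

Start the self-test of the opened instrument: switch the bench power box on by pushing down the raised half of its rocker, then push the square key on the instrument fully down (it stays down), then press the long bar key fully down and keep it pressed - finish while still holding it down with the fingertips. Keep to this order, leave the small round key alone, and only press: do not shift or lift the instrument, nor disturb the loose heat sink, jar, screw tray and brush.

Things in the scene. Friction and masses are not known exactly. Their poses are not given: they have to be found in the camera images.
- unit: Opened instrument: cream tray 260 (x) x 140 (y) mm, walls 36 mm high, green boards inside (top at z 25 mm), an upright metal bracket at x = +-124 mm, to z 48 mm. Loose on the mat, 1.2 to 2.4 kg, any yaw. Origin: centre of underside, z up. Three grey keys, tops at z 52 mm: square (x -85, y 28 mm), round (0, -35), bar (75, -15); each goes straight down 6 mm to a hard stop. Black collars to z 39 mm.
- square_key_top (a point): Centre of the top face of the square key (24 x 24 mm), on the instrument; moves with the key.
- square_key (a joint): Travel of the square latching key in m: 0 up, 0.006 fully down. It needs about 3 N to move and stays where it is pushed; it has no spring.
- bar_key_top (a point): Centre of the top face of the bar key (20 mm along the instrument's x, 56 mm along its y); moves with the key.
- bar_key (a joint): Travel of the bar key in m: 0 up, 0.006 fully down. Sprung: begins to move at 1.5 N, is fully down at 5 N, springs back when released.
- round_key_top (a point): Centre of the top face of the small round key (18 mm diameter), which is to be left alone.
- round_key (a joint): Travel of the round key in m: 0 up, 0.006 fully down; sprung as the bar key.
- power_box: Grey box 130 (x) x 90 (y) x 45 mm high, fixed to the bench, any yaw. Origin: centre of underside, z up. On top a black rocker, 60 mm along x, 32 mm wide, pivots about a level axis along y at x -15, z 58 mm. When off, its +x half stands raised (end about 68 mm above the origin) and bears a small grey bar across it; the other half is sunk.
- rocker_high (a point): Point on the rocker's top face, on the half that is raised when off, 22 mm from the pivot axis (8 mm from its end): push down here, or nearer the end. It goes down about 8 mm, from 66 to 58 mm above the box's origin, as the rocker is switched on.
- rocker_low (a point): The same point on the other half, which is sunk when off.
- rocker (a joint): Rocker angle in rad: 0 off, 0.36 fully on (hard stop). It needs about 3 N at rocker_high and stays where it is left.
- heat_sink: Loose finned aluminium heat sink, 28 x 28 x 20 mm, 50 g, standing on the instrument's board near x +5, y +38 mm of the instrument. Bystander. Origin: centre of its underside.
- flux_bottle: Loose jar with white cap, 46 mm diameter, 85 mm high. Bystander. Origin: centre of its underside.
- screw_tray: Loose blue open tray, 90 x 70 x 25 mm. Bystander. Origin: centre of its underside.
- brush: Loose small brush, 150 mm long, lying on the mat. Bystander. Origin under its middle.
Things that resemble listed ones, but are neither listed nor needed, are in the scene too. There is more than one size of the power_box; the one meant has the size given above.

How it is judged:
On the way, in this order (a step that is already met when the one before it is completed fails the run):
1. the power box is switched on at its rocker (value of joint rocker above 0.28 rad), for 0.1 s.
2. the square key is pushed down (value of joint square_key above 0.0045 m), for 0.1 s.
3. the bar key is pressed down by the fingers (value of joint bar_key above 0.004 m and contact force between the fingers and unit above 1.5 N), for 0.2 s.
At the end, for the whole second after the job is handed in: Rocker on (over 0.28 rad), square key down (over 4.5 of 6 mm), bar key held down by the fingers (over 4 of 6 mm, over 1.5 N on the instrument), round key up (under 2 mm); instrument still, flat and, like the heat sink, jar, tray and brush, within 25 mm of its start (all of step 3 and value of joint rocker above 0.28 rad and value of joint square_key above 0.0045 m and value of joint round_key below 0.002 m and linear speed of unit below 0.02 m/s and distance of each of unit, heat_sink, flux_bottle, screw_tray, brush from where it was at the start of the episode below 0.025 m and angle between unit's own z axis and vertical below 0.1 rad); the arm keeps its last pose, push and grip.
It fails at once if the square key is pressed while the power is off (value of joint square_key above 0.003 m and value of joint rocker below 0.25 rad).
It fails at once if the bar key is pressed before the square key is down (value of joint bar_key above 0.003 m and value of joint square_key below 0.004 m).
It fails at once if the round key is pressed (value of joint round_key above 0.003 m).
It fails at once if the instrument is shifted more than 25 mm, lifted or tipped (distance of unit from where it was at the start of the episode above 0.025 m or height (world z) of unit above 0.013 m or angle between unit's own z axis and vertical above 0.15 rad).
It fails at once if the heat sink, jar, tray or brush is moved or lifted more than 25 mm (distance of any of heat_sink, flux_bottle, screw_tray, brush from where it was at the start of the episode above 0.025 m).
It also fails if it takes over 45 s, if anything falls off the work surface, if the arm or the gripper's body presses on something with over 40 N, if the wrist force passes 120 N, or if a joint passes its speed limit or range.

ROBOT

A 7-joint arm with a two-finger parallel gripper is mounted at the origin on the work surface. World frame = base frame: x ahead of the robot, y to its left, z up, the work surface at z = 0. Lengths are in m, angles in rad, forces in N, time in s.
With the tool pointing down it reaches from about 0.4 to 0.9 m from the base axis. Payload 5.5 kg.
Tool frame: the origin (TCP) lies at the very end of the fingers, on their centre line; the grasp point (between the pads) lies 19 mm behind it; y points along the fingers, x is the direction in which the jaws open and shut, and the axes are right-handed (so a half turn about y gives the same grasp; the last joint's range is limited). The gripper opens to 92 mm and grips with 3 to 60 N. Pads are 19 mm wide; open, the fingers measure 130 mm over their backs; the gripper's body (75 mm by 190 mm) begins 47 mm behind the grasp point.
Start: joints at [0.263, 0.501, -0.427, 1.55, 0.221, 1.138, -0.21], TCP at [0.65, 0, 0.206] pointing down, gripper open.
Joint ranges: [-2.88, 2.88], [-0.31, 2.03], [-1.54, 1.56], [0.2, 2.42], [-1.41, 4.55], [0.19, 2.02], [-2.57, 2.57]. Speed limits (rad/s): [2.57, 2.57, 3.14, 3.14, 3.14, 3.14, 3.14].

INTERFACE

Orientations are given as a unit quaternion [x, y, z, w].
In Python, from cell import ctrl gives the robot as it stands.
- The arm moves only by the tool apply_moves, never from a script. Its argument "targets" is a list of rows, each an object of numbers: "rx", "ry", "rz": the turn, a rotation vector about the world's x, y, z in degrees; "x", "y", "z": the shift along the world's x, y, z in mm; "jaw": the finger opening in mm, from 0 to 91.8. A call has 1 to 10 rows; each row is the pose to reach, as a shift and turn from the pose measured when the call began; what a row does not reach only later rows make up. A row lasts 1/12 s, in which the tool goes at most 41.7 mm and 7.16 degrees, less where a joint would pass 70% of its speed; a pose out of reach is approached as far as the arm can. A call with a gripper value outside its range is refused whole. The fingers move at their own pace and stop on an object; the grip force is fixed at half the most. Time passes only in rows, so rows that repeat a pose let the fingers close. It gives the time, the measured TCP pose, the force and the opening at its end, in the units of the state.
- ctrl.state(): the state, without advancing time (a new reading comes with each control period).
- ctrl.get_image(name): name is "scene" or "side" or "wrist"; returns a dict with "image" (420x560x3 uint8, red, green, blue), "range_z" (420x560 float32, m along the optical axis (not along the pixel's ray), 0 where there is no reading), "fx", "fy", "cx", "cy" (pixels), "k1" (the pictures are not rectified: a ray, as slopes to the right and down, at radius r is drawn at 1 + k1 r^2 times it, then the intrinsics apply), "origin" and "rotation" of the camera in the world; the wrist camera has in their place "tool_from_camera" (4x4, takes a point from camera to tool coordinates, whose origin is the TCP and whose axes are the tool frame's). Camera axes: x right, y up, looking along -z (the intrinsics and any distortion apply to the point x, -y, -z); pixel columns grow to the right and rows downward; lengths in m; the calibration is good to about 2 mm. A picture is of the moment at which its call begins: read the wrist's pose just before it.
- ctrl.finish_job(): hands the job in, once; it reports no verdict.
The state is a dict: "clock": time; "joint_positions": joint angles; "qd": joint speeds; "effort": joint torques, N m; "ee_pos": TCP position; "orientation": TCP orientation; "force": force on the tool from outside, world axes, zero at the start; "torque": the same for the moment, N m; "width": finger opening in m.
Only numpy, scipy, OpenCV 4.12 (cv2) and the standard library are available. Lean on these libraries where they do the work, as an engineer would, in place of code of your own. Each camera call takes 0.05 s, during which the arm holds its last target.

## Working session

There is one attempt and no reset: what is moved stays moved. The work goes in short steps, Python scripts to look and compute and a tool call to move; the robot and the scene stay as the last step left them, time stands still between calls to the robot, and variables do not carry over. Pictures are saved under pics/ and viewed, and the job is handed in when it is done.

Besides the shell and the picture viewer there is one more tool, called after "Emit:" in YAML: its name, and indented under it one key for each argument. apply_moves: Moves the arm, as the interface text tells. Its arguments: {"type":"object","properties":{"targets":{"type":"array","items":{"type":"object","properties":{"rx":{"type":"number"},"ry":{"type":"number"},"rz":{"type":"number"},"x":{"type":"number"},"y":{"type":"number"},"z":{"type":"number"},"jaw":{"type":"number"}}}}},"required":["targets"]}

```bash
mkdir -p pics; ls; cat > h.py <<'E'
import numpy as np,cv2
from cell import ctrl
def grab(n,tag):
    s=ctrl.state(); d=ctrl.get_image(n)
    cv2.imwrite(f'pics/{tag}.png',cv2.cvtColor(d['image'],cv2.COLOR_RGB2BGR))
    if n=='wrist':
        from scipy.spatial.transform import Rotation as R
        T=np.eye(4);T[:3,:3]=R.from_quat(s['orientation']).as_matrix();T[:3,3]=s['ee_pos']
        M=T@np.array(d['tool_from_camera']);d['rotation']=M[:3,:3];d['origin']=M[:3,3]
    np.save(f'pics/{tag}.npy',d,allow_pickle=True)
    return d
def load(tag): return np.load(f'pics/{tag}.npy',allow_pickle=True).item()
def rays(d,uv):
    uv=np.atleast_2d(np.array(uv,float))
    p=np.stack([(uv[:,0]-d['cx'])/d['fx'],(uv[:,1]-d['cy'])/d['fy']],1)
    q=p.copy()
    for _ in range(20):
        q=p/(1+d['k1']*(q**2).sum(1,keepdims=True))
    return np.c_[q[:,0],-q[:,1],-np.ones(len(q))]@np.array(d['rotation']).T
def onplane(d,uv,z):
    r=rays(d,uv);o=np.array(d['origin']);return o+r*((z-o[2])/r[:,2])[:,None]
def depthpt(d,uv):
    uv=np.atleast_2d(uv);r=rays(d,uv)
    z=np.array([np.median(d['range_z'][int(v)-1:int(v)+2,int(u)-1:int(u)+2]) for u,v in uv])
    return np.array(d['origin'])+r*z[:,None]
def cloud(d):
    H,W=d['range_z'].shape
    u,v=np.meshgrid(np.arange(W),np.arange(H))
    P=np.array(d['origin'])+rays(d,np.c_[u.ravel(),v.ravel()])*d['range_z'].reshape(-1,1)
    return P.reshape(H,W,3)
E
python3 - <<'E'
from h import *
for n in ['scene','side','wrist']:
    d=grab(n,n+'0'); print(n,d['fx'],d['k1'],d['origin'])
print(ctrl.state())
E
```

```text
pics
scene 405.1628074869577 0.0056706513243395705 [1.24804708 0.58209601 0.7193437 ]
side 381.21294173934683 0.03412377400596984 [ 0.42467997 -0.61355545  0.79958846]
wrist 313.4409294135989 0.00852357590721118 [0.6501168  0.07216217 0.38357722]
{'clock': 0.15, 'joint_positions': array([ 0.26319912,  0.50166811, -0.42688294,  1.55117473,  0.22077764,
        1.1382896 , -0.21031788]), 'qd': array([ 0.00042043, -0.0033947 , -0.00049075, -0.00162908,  0.00377126,
        0.0002063 , -0.00092884]), 'effort': array([-7.47210433e-03, -5.67105460e+01, -5.82536548e+00, -2.79454994e+01,
       -6.86119194e-02,  2.65310478e-02,  1.03786256e-04]), 'ee_pos': array([6.49445052e-01, 1.36902682e-05, 2.05313700e-01]), 'orientation': array([-7.07065871e-01,  5.07045929e-04,  5.45318046e-04,  7.07147297e-01]), 'force': array([-0.70165032, -0.06535039, -0.00234253]), 'torque': array([-0.00065851, -0.00266191, -0.03495743]), 'width': 0.09174643021649156}
```

View pics/scene0.png

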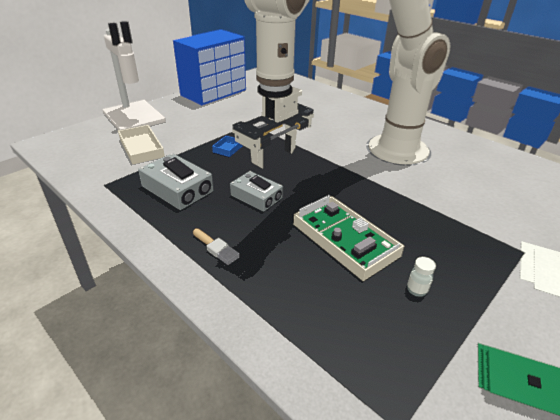

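View pics/side0.png

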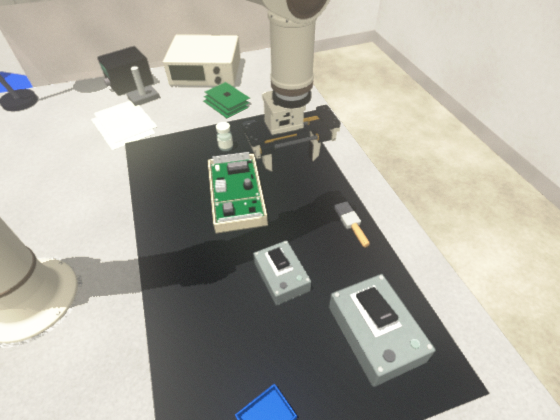

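View pics/wrist0.png

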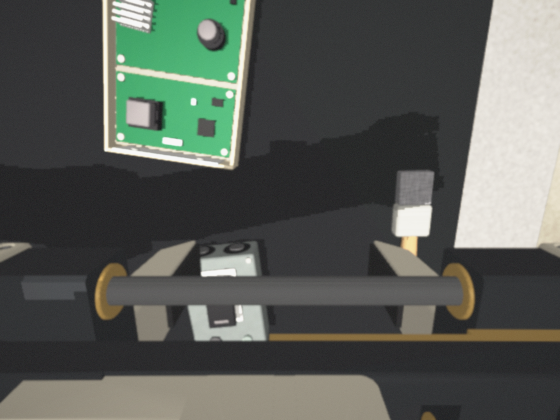

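```bash
python3 - <<'E'
from h import *
S=load('side0');C=load('scene0')
for nm,d,pts in [('side',S,{'small':(288,282),'big':(385,345),'unit':(236,186),'jar':(223,130),'brush':(350,218),'mat':(200,300)}),('scene',C,{'small':(257,200),'big':(170,185),'unit':(345,235)})]:
    for k,p in pts.items(): print(nm,k,depthpt(d,p).round(3))
for nm,d,(x0,y0,x1,y1) in [('sideboxes',S,(240,230,440,390)),('sideunit',S,(190,110,290,240)),('sceneboxes',C,(120,130,300,220)),('sceneunit',C,(280,180,440,300))]:
    im=cv2.cvtColor(d['image'],cv2.COLOR_RGB2BGR)[y0:y1,x0:x1]
    f=min(800/(x1-x0),600/(y1-y0)); print(nm,f)
    cv2.imwrite(f'pics/{nm}.png',cv2.resize(im,None,fx=f,fy=f,interpolation=cv2.INTER_CUBIC))
# box tops by height
for nm,d in [('side',S),('scene',C)]:
    P=cloud(d); m=((P[...,2]>.035)&(P[...,2]<.052)&(P[...,0]>.3)&(P[...,0]<1.0)&(P[...,1]<-0.02)).astype(np.uint8)
    n,l,st,_=cv2.connectedComponentsWithStats(m)
    for i in range(1,n):
        if st[i,4]>150:
            q=P[l==i]; r=cv2.minAreaRect((q[:,:2]*1000).astype(np.float32)); print(nm,st[i],np.round(r[0]),np.round(r[1]),round(r[2],1),np.median(q[:,2]).round(3))
E
```

```text
Traceback (most recent call last):
  File "h.py", line 23, in depthpt
    uv=np.atleast_2d(uv);r=rays(d,uv)
                           ~~~~^^^^^^
  File "h.py", line 19, in rays
    return np.c_[q[:,0],-q[:,1],-np.ones(len(q))]@np.array(d['rotation']).T
           ~~~~~~~~~~~~~~~~~~~~~~~~~~~~~~~~~~~~~~^~~~~~~~~~~~~~~~~~~~~~~~~~
ValueError: matmul: Input operand 1 has a mismatch in its core dimension 0, with gufunc signature (n?,k),(k,m?)->(n?,m?) (size 4 is different from 3)
```

```bash
sed -i "s/^    if n=='wrist':/    if n!='wrist':\n        from scipy.spatial.transform import Rotation as R\n        d['rotation']=R.from_quat(d['rotation']).as_matrix()\n    else:/" h.py
python3 - <<'E'
from h import *
S=grab('side','side1');C=grab('scene','scene1')
for nm,d,pts in [('side',S,{'small':(288,282),'big':(385,345),'unit':(236,186),'jar':(223,130),'brush':(350,218),'mat':(200,300)}),('scene',C,{'small':(257,200),'big':(170,185),'unit':(345,235)})]:
    for k,p in pts.items(): print(nm,k,depthpt(d,p).round(3))
for nm,d,(x0,y0,x1,y1) in [('sideboxes',S,(240,230,440,390)),('sideunit',S,(190,110,290,240)),('sceneboxes',C,(120,130,300,220)),('sceneunit',C,(280,180,440,300))]:
    im=cv2.cvtColor(d['image'],cv2.COLOR_RGB2BGR)[y0:y1,x0:x1]
    f=min(800/(x1-x0),600/(y1-y0)); print(nm,f)
    cv2.imwrite(f'pics/{nm}.png',cv2.resize(im,None,fx=f,fy=f,interpolation=cv2.INTER_CUBIC))
for nm,d in [('side',S),('scene',C)]:
    P=cloud(d); m=((P[...,2]>.032)&(P[...,2]<.08)&(P[...,0]>.3)&(P[...,0]<1.0)&(P[...,1]<-0.02)).astype(np.uint8)
    n,l,st,_=cv2.connectedComponentsWithStats(m)
    for i in range(1,n):
        if st[i,4]>150:
            q=P[l==i]; r=cv2.minAreaRect((q[:,:2]*1000).astype(np.float32)); print(nm,st[i],np.round(r[0]),np.round(r[1]),round(r[2],1),np.median(q[:,2]).round(3))
E
```

```text
side small [[ 0.577 -0.189  0.05 ]]
side big [[ 0.704 -0.393  0.069]]
side unit [[0.547 0.169 0.03 ]]
side jar [[0.562 0.362 0.087]]
side brush [[ 0.804 -0.045  0.024]]
side mat [[ 0.378 -0.141  0.004]]
scene small [[ 0.618 -0.096  0.035]]
scene big [[ 0.774 -0.288  0.067]]
scene unit [[0.554 0.166 0.027]]
sideboxes 3.75
sideunit 4.615384615384615
sceneboxes 4.444444444444445
sceneunit 5.0
side [ 254  240   57   60 1990] [ 577. -144.] [ 91. 133.] 6.0 0.05
side [ 330  274  105  109 5434] [ 720. -344.] [131. 188.] 3.7 0.069
scene [  0  24  57  18 501] [  458. -2235.] [314.  48.] 0.9 0.055
scene [ 138  153   75   50 1808] [ 724. -339.] [131. 193.] 4.1 0.066
scene [230 171  53  33 960] [ 578. -143.] [ 95. 133.] 6.5 0.047
```

View pics/sideboxes.png

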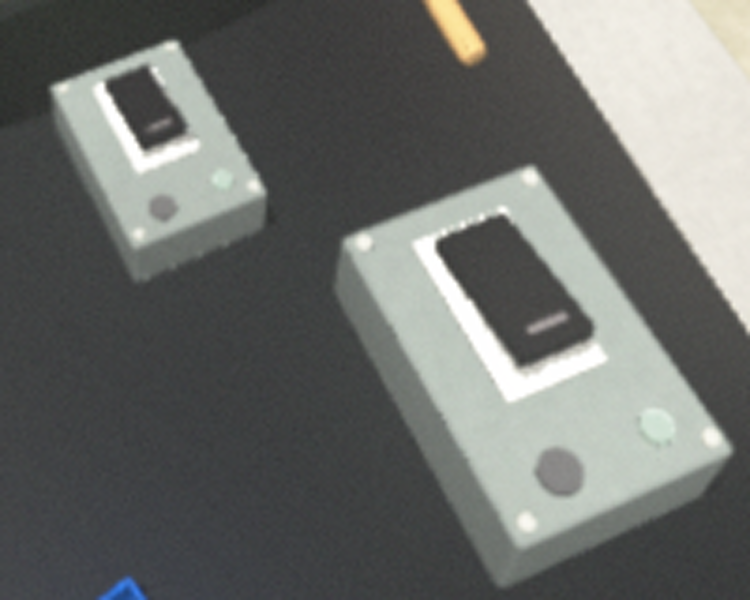

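View pics/sideunit.png

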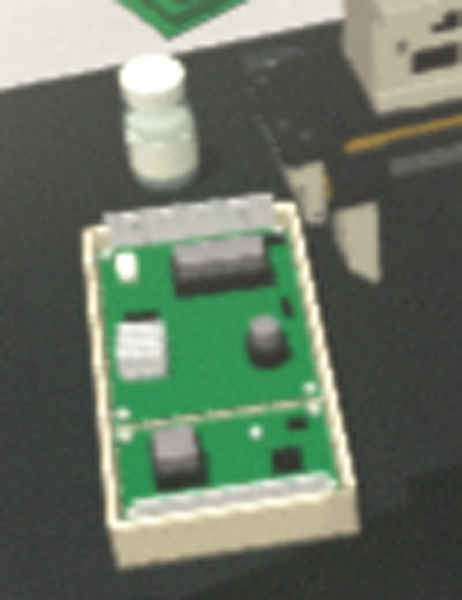

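View pics/sceneunit.png

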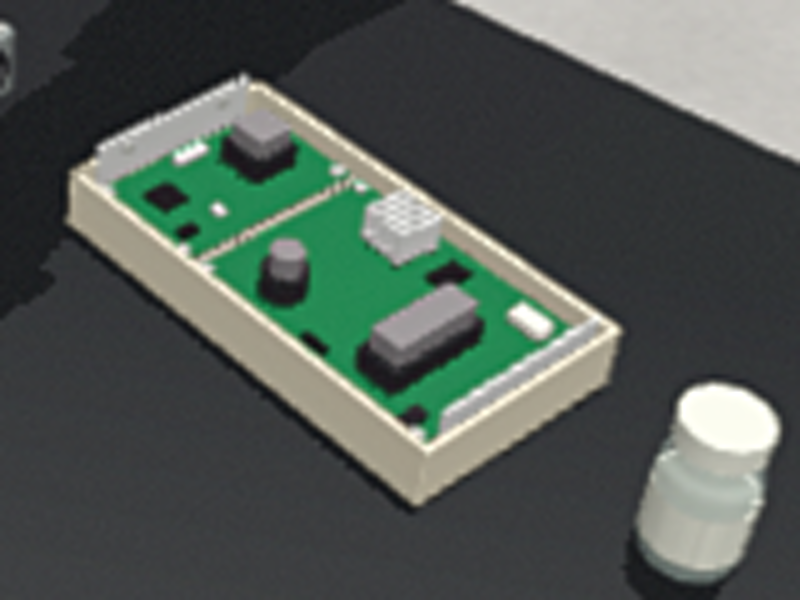

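View pics/sceneboxes.png

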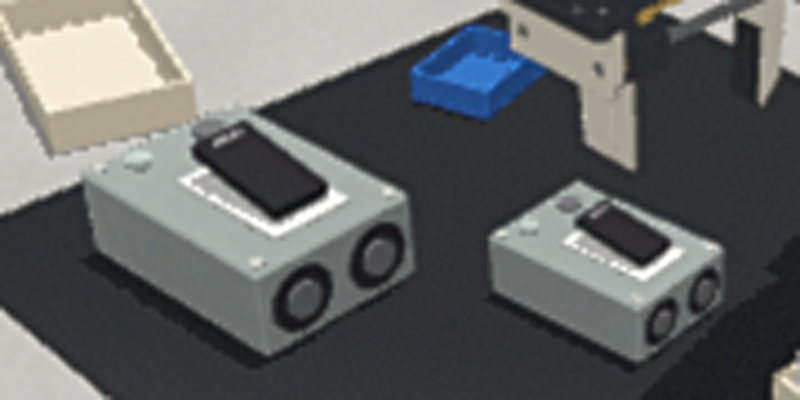

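Candidates: the small grey box (side 282,270; scene 257,190) at 91×133 mm and top ≈46–50 mm matches. The large one (side 380,325; scene 177,180), 131×190 mm and 68 mm high, is a decoy. The crop shows the small box's raised half with the grey bar, on the −y side. The instrument's square key is at side (228,205), round at (248,181), bar at (238,165).

```bash
python3 - <<'E'
from h import *
S=load('side1');C=load('scene1')
def tri(a,b):
    o1,o2=np.array(S['origin']),np.array(C['origin']);r1=rays(S,a)[0];r2=rays(C,b)[0]
    t,*_=np.linalg.lstsq(np.c_[r1,-r2],o2-o1,rcond=None)
    p,q=o1+t[0]*r1,o2+t[1]*r2
    return ((p+q)/2).round(4),np.linalg.norm(p-q).round(4)
for n,a,b,z in [('bar on rocker',(282.1,263.6),(255,176.8),.068),('square',(227.9,205.3),(332.4,206),.054),('barkey',(238.1,164.6),(365,243.6),.054),('round',(247.6,181.1),(337.8,230),.054)]:
    print(n,tri(a,b),onplane(S,a,z).round(4),onplane(C,b,z).round(4))
for nm,d in [('side',S),('scene',C)]:
    P=cloud(d);im=d['image'].astype(int)
    m=((P[...,2]>.042)&(P[...,2]<.06)&(abs(P[...,0]-.55)<.12)&(P[...,1]>.02)&(P[...,1]<.32)).astype(np.uint8)
    n,l,st,c=cv2.connectedComponentsWithStats(m)
    for i in range(1,n):
        if st[i,4]>12: print(nm,c[i].round(1),st[i,4],np.median(P[l==i],0).round(4))
    m=((P[...,2]>.03)&(P[...,2]<.045)&(abs(P[...,0]-.55)<.12)&(P[...,1]>.0)&(P[...,1]<.32)&(im[...,0]>im[...,2]+10)&(im[...,0]>120))
    q=P[m];print(cv2.minAreaRect((q[:,:2]*1000).astype(np.float32)))
E
```

```text
bar on rocker (array([ 0.5763, -0.1496,  0.0688]), np.float64(0.002)) [[ 0.5772 -0.1498  0.068 ]] [[ 0.5745 -0.1502  0.068 ]]
square (array([0.505 , 0.084 , 0.0509]), np.float64(0.0004)) [[0.5045 0.0813 0.054 ]] [[0.5087 0.0863 0.054 ]]
barkey (array([0.5709, 0.2337, 0.0515]), np.float64(0.0032)) [[0.5714 0.2292 0.054 ]] [[0.5715 0.2355 0.054 ]]
round (array([0.5782, 0.1562, 0.0521]), np.float64(0.0033)) [[0.5789 0.1527 0.054 ]] [[0.5782 0.1579 0.054 ]]
side [230.7 155.5] 119 [0.5622 0.2828 0.0488]
side [237.2 165.6] 179 [0.5683 0.2265 0.0541]
side [247.7 182.4] 57 [0.5778 0.1495 0.0514]
side [220.4 183.8] 86 [0.5043 0.173  0.0483]
side [227.9 207.3] 112 [0.5032 0.0729 0.0544]
side [239.5 216.6] 142 [0.5243 0.0375 0.0484]
((544.145263671875, 159.44497680664062), (263.1158752441406, 140.0292205810547), 81.51091003417969)
scene [314.2 203.4] 96 [0.5265 0.0378 0.0472]
scene [331.1 206.3] 87 [0.5111 0.0824 0.0522]
scene [360.1 222.8] 90 [0.5058 0.1771 0.0461]
scene [337.  231.7] 53 [0.5815 0.1585 0.0527]
scene [364.  244.7] 202 [0.5748 0.2356 0.0537]
scene [383.1 254.1] 94 [0.5641 0.2836 0.048 ]
((544.5321655273438, 161.18310546875), (260.4941101074219, 144.67156982421875), 81.59353637695312)
```

Emit:
apply_moves:
  targets:
    - {"x":-18,"y":-40,"z":-10,"jaw":0}
    - {"x":-35,"y":-75,"z":-30,"jaw":0}
    - {"x":-53,"y":-110,"z":-50,"jaw":0}
    - {"x":-70,"y":-145,"z":-65,"jaw":0}
    - {"x":-70,"y":-160,"z":-90,"jaw":0}
    - {"x":-70,"y":-160,"z":-115,"jaw":0}
    - {"x":-70,"y":-160,"z":-115,"jaw":0}
    - {"x":-70,"y":-160,"z":-115,"jaw":0}

```text
validation failed for argument at $.ta...
```

```bash
python3 - <<'E'
from h import *
d=grab('side','side2');x0,y0,x1,y1=220,190,340,310
im=cv2.cvtColor(d['image'],cv2.COLOR_RGB2BGR)[y0:y1,x0:x1];cv2.imwrite('pics/side2c.png',cv2.resize(im,None,fx=5,fy=5))
d=grab('wrist','wrist2')
s=ctrl.state();print(s['ee_pos'],s['orientation'],s['force'],s['width'],s['clock'])
E
```

```text
[6.49850635e-01 5.62342223e-05 2.05870247e-01] [-7.07074819e-01  1.34268232e-04  1.66168481e-04  7.07138710e-01] [ 0.72213558 -0.63819217 -0.73840646] 0.09158478746261775 0.35
```

View pics/side2c.png

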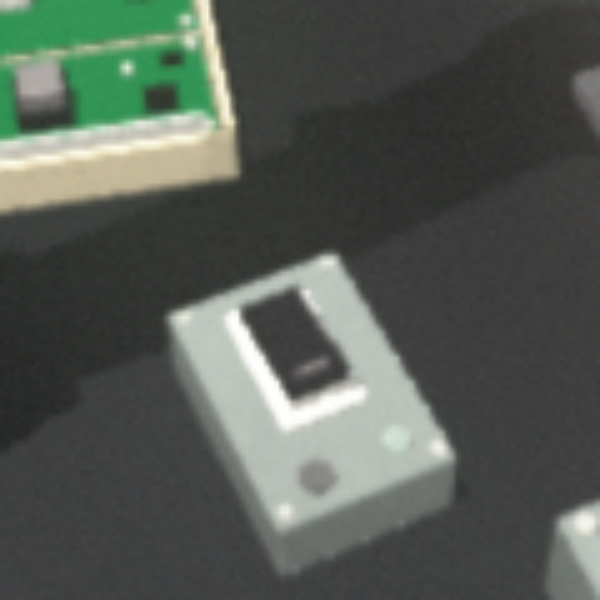

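View pics/wrist2.png

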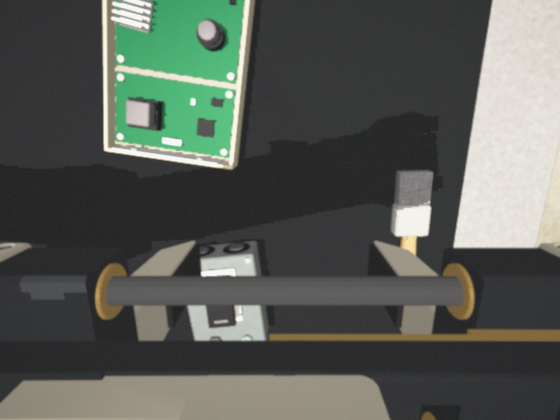

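The move was refused and the arm hasn't moved. The crop confirms the small box, with the raised rocker half and its grey bar at (312,366). I'll retry with every key filled in.

Emit:
apply_moves:
  targets:
    - {"x":-18,"y":-40,"z":-10,"rx":0,"ry":0,"rz":0,"jaw":0}
    - {"x":-35,"y":-75,"z":-30,"rx":0,"ry":0,"rz":0,"jaw":0}
    - {"x":-53,"y":-110,"z":-50,"rx":0,"ry":0,"rz":0,"jaw":0}
    - {"x":-70,"y":-145,"z":-65,"rx":0,"ry":0,"rz":0,"jaw":0}
    - {"x":-70,"y":-160,"z":-90,"rx":0,"ry":0,"rz":0,"jaw":0}
    - {"x":-70,"y":-160,"z":-115,"rx":0,"ry":0,"rz":0,"jaw":0}
    - {"x":-70,"y":-160,"z":-115,"rx":0,"ry":0,"rz":0,"jaw":0}
    - {"x":-70,"y":-160,"z":-115,"rx":0,"ry":0,"rz":0,"jaw":0}

```text
clock: 1.02
ee_pos: [0.5788, -0.1592, 0.09]
orientation: [-0.707, 0.001, 0.001, 0.708]
force: [-0.0, 1.4, 1.0]
width: 0.0429
```

Emit:
apply_moves:
  targets:
    - {"x":0,"y":-1,"z":0,"rx":0,"ry":0,"rz":0,"jaw":0}
    - {"x":0,"y":-1,"z":0,"rx":0,"ry":0,"rz":0,"jaw":0}
    - {"x":0,"y":-1,"z":0,"rx":0,"ry":0,"rz":0,"jaw":0}
    - {"x":0,"y":-1,"z":0,"rx":0,"ry":0,"rz":0,"jaw":0}
    - {"x":0,"y":-1,"z":0,"rx":0,"ry":0,"rz":0,"jaw":0}
    - {"x":0,"y":-1,"z":0,"rx":0,"ry":0,"rz":0,"jaw":0}
    - {"x":0,"y":-1,"z":0,"rx":0,"ry":0,"rz":0,"jaw":0}
    - {"x":0,"y":-1,"z":0,"rx":0,"ry":0,"rz":0,"jaw":0}

```text
clock: 1.68
ee_pos: [0.5788, -0.1602, 0.09]
orientation: [-0.707, 0.001, 0.001, 0.708]
force: [0.3, -0.2, -0.4]
width: 0.0003
```

```bash
python3 - <<'E'
from h import *
d=grab('side','side3');x0,y0,x1,y1=220,190,340,310
im=cv2.cvtColor(d['image'],cv2.COLOR_RGB2BGR)[y0:y1,x0:x1];cv2.imwrite('pics/side3c.png',cv2.resize(im,None,fx=5,fy=5))
d=grab('scene','scene3');x0,y0,x1,y1=200,110,320,220
im=cv2.cvtColor(d['image'],cv2.COLOR_RGB2BGR)[y0:y1,x0:x1];cv2.imwrite('pics/scene3c.png',cv2.resize(im,None,fx=5,fy=5))
s=ctrl.state();print(s['ee_pos'],s['orientation'],s['force'],s['width'],s['clock'])
E
```

```text
[ 0.57871997 -0.16018596  0.08992827] [-0.70648243  0.00116704  0.00119138  0.70772862] [ 0.20311156  0.28623116 -1.11014703] 0.0005011456823147703 1.7833
```

View pics/side3c.png

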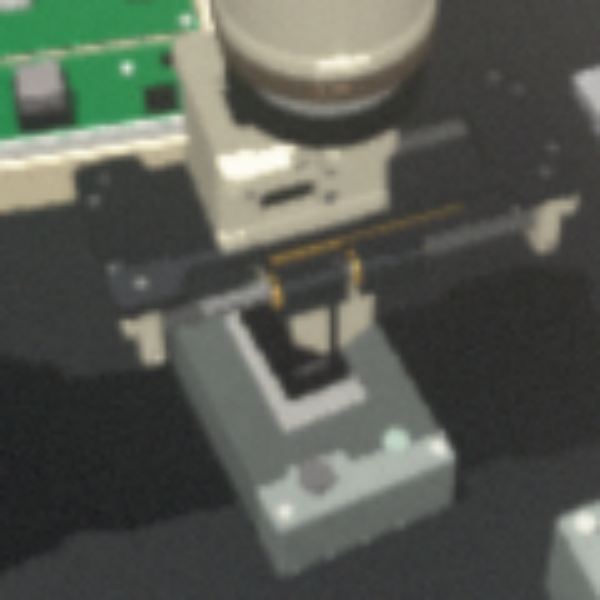

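View pics/scene3c.png

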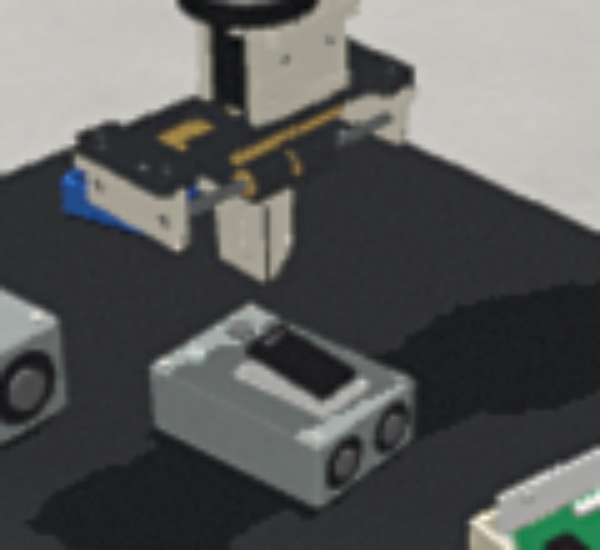

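The closed fingertips hang over the grey-bar end of the rocker, at side crop (320,355). I'll press down.

Emit:
apply_moves:
  targets:
    - {"x":0,"y":0,"z":-15,"rx":0,"ry":0,"rz":0,"jaw":0}
    - {"x":0,"y":0,"z":-20,"rx":0,"ry":0,"rz":0,"jaw":0}
    - {"x":0,"y":0,"z":-23,"rx":0,"ry":0,"rz":0,"jaw":0}
    - {"x":0,"y":0,"z":-26,"rx":0,"ry":0,"rz":0,"jaw":0}
    - {"x":0,"y":0,"z":-29,"rx":0,"ry":0,"rz":0,"jaw":0}
    - {"x":0,"y":0,"z":-30,"rx":0,"ry":0,"rz":0,"jaw":0}
    - {"x":0,"y":0,"z":-30,"rx":0,"ry":0,"rz":0,"jaw":0}

```text
clock: 2.37
ee_pos: [0.5787, -0.1602, 0.0598]
orientation: [-0.706, 0.001, 0.001, 0.708]
force: [-0.7, 0.9, 0.1]
width: 0.0002
```

Emit:
apply_moves:
  targets:
    - {"x":0,"y":0,"z":-1,"rx":0,"ry":0,"rz":0,"jaw":0}
    - {"x":0,"y":0,"z":-2,"rx":0,"ry":0,"rz":0,"jaw":0}
    - {"x":0,"y":0,"z":-2,"rx":0,"ry":0,"rz":0,"jaw":0}

```text
clock: 2.62
ee_pos: [0.5787, -0.1602, 0.0578]
orientation: [-0.706, 0.001, 0.001, 0.708]
force: [0.3, -0.5, -0.1]
width: 0.0005
```

```bash
python3 - <<'E'
from h import *
d=grab('side','side4');x0,y0,x1,y1=220,190,340,310
im=cv2.cvtColor(d['image'],cv2.COLOR_RGB2BGR)[y0:y1,x0:x1];cv2.imwrite('pics/side4c.png',cv2.resize(im,None,fx=5,fy=5))
d=grab('scene','scene4');x0,y0,x1,y1=200,110,320,220
im=cv2.cvtColor(d['image'],cv2.COLOR_RGB2BGR)[y0:y1,x0:x1];cv2.imwrite('pics/scene4c.png',cv2.resize(im,None,fx=5,fy=5))
E
```

```text
(no output)
```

View pics/side4c.png

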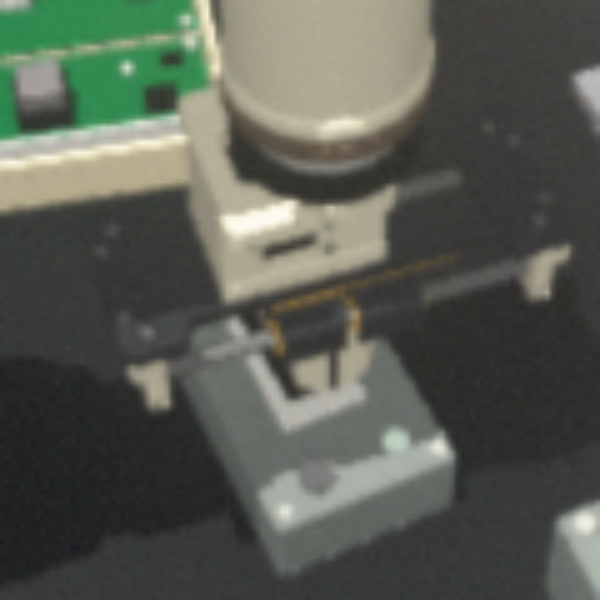

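View pics/scene4c.png

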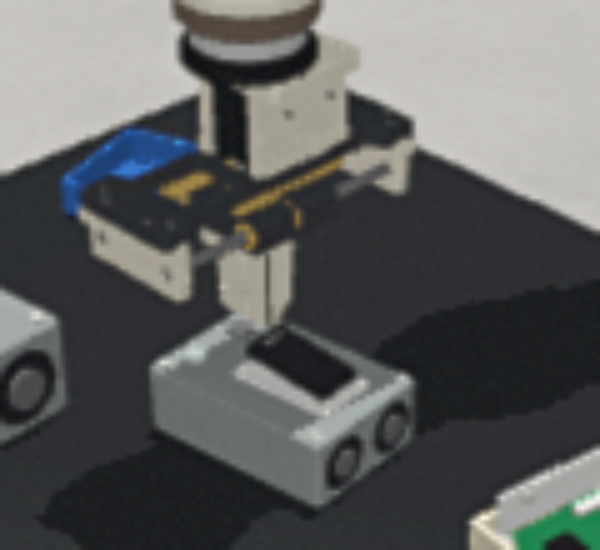

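The rocker is still up. In the scene crop the tip (270,325) is just past its end, so I missed. I'll measure where the tip and the rocker end really are.

```bash
python3 - <<'E'
from h import *
def proj(d,p):
    q=(np.array(p)-d['origin'])@np.array(d['rotation']); a=np.array([q[0],-q[1]])/-q[2]
    a=a*(1+d['k1']*(a@a)); return np.array([a[0]*d['fx']+d['cx'],a[1]*d['fy']+d['cy']])
for n,o in [('side4',(220,190)),('scene4',(200,110))]:
    d=load(n)
    x0,y0=o;im=cv2.cvtColor(d['image'],cv2.COLOR_RGB2BGR)
    c=cv2.resize(im[y0:y0+110,x0:x0+120],None,fx=6,fy=6,interpolation=cv2.INTER_CUBIC)
    for dy,col in [(-9.5,(0,0,255)),(0,(0,255,0)),(9.5,(255,0,0))]:
        for dx in (-19,0,19):
            p=(proj(d,[.5787+dx/1e3,-.1602+dy/1e3,.0578])+.5-o)*6; cv2.circle(c,tuple(int(v) for v in p),3,col,-1)
    # rocker end expected (off): end top corners
    for l,z in [(15,.068),(-45,.056)]:
        for w in (-16,16):
            p=[.5775+(l*.105+w*.995)/1e3,-.1435+(-l*.995+w*.105)/1e3,z]
            p=(proj(d,p)+.5-o)*6; cv2.circle(c,tuple(int(v) for v in p),3,(0,255,255),-1)
    cv2.imwrite(f'pics/{n}p.png',c)
E
```

```text
(no output)
```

View pics/side4p.png

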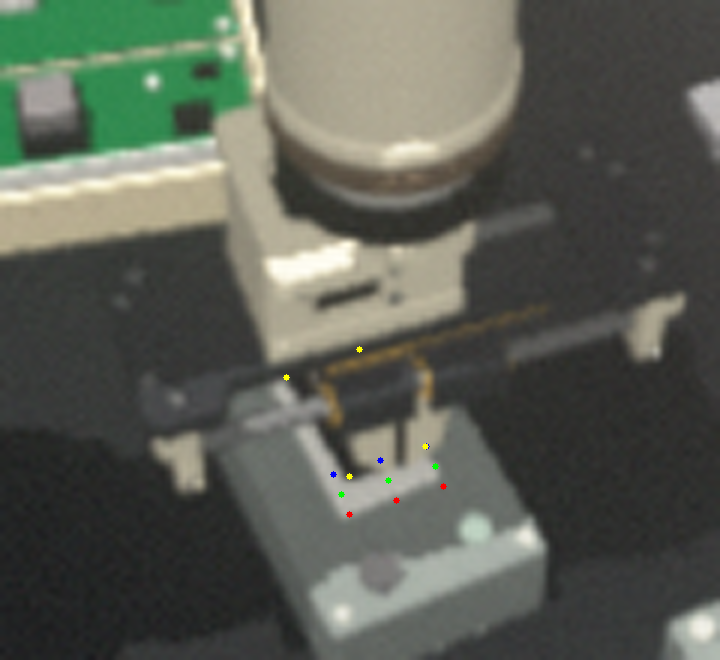

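View pics/scene4p.png

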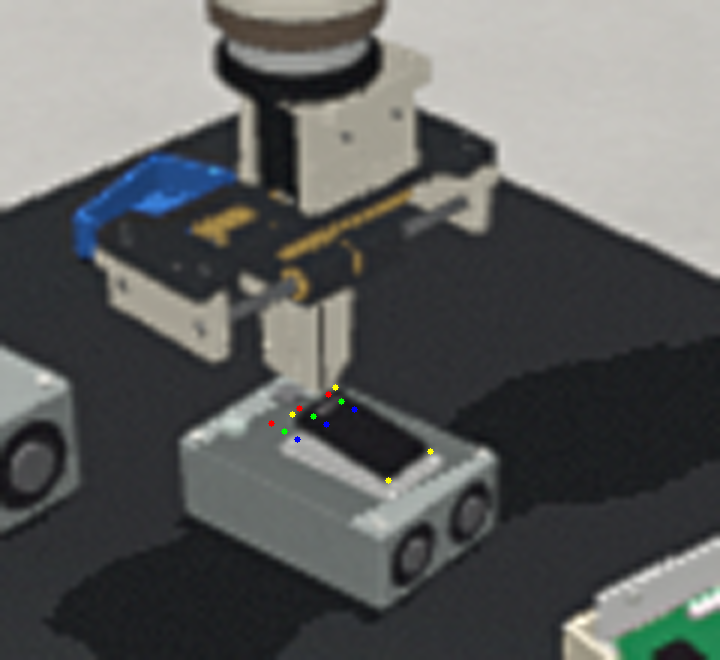

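```bash
python3 - <<'E'
from h import *
def crop(n,x0,y0,w,h,f):
    im=cv2.cvtColor(load(n)['image'],cv2.COLOR_RGB2BGR)[y0:y0+h,x0:x0+w]; return cv2.resize(im,None,fx=f,fy=f,interpolation=cv2.INTER_CUBIC)
a=np.hstack([crop('side3',260,240,40,40,10),crop('side4',260,240,40,40,10)])
cv2.imwrite('pics/z34a.png',a)
a=np.hstack([crop('scene3',235,145,40,50,10),crop('scene4',235,145,40,50,10)])
cv2.imwrite('pics/z34b.png',a)
E
```

```text
(no output)
```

View pics/z34a.png

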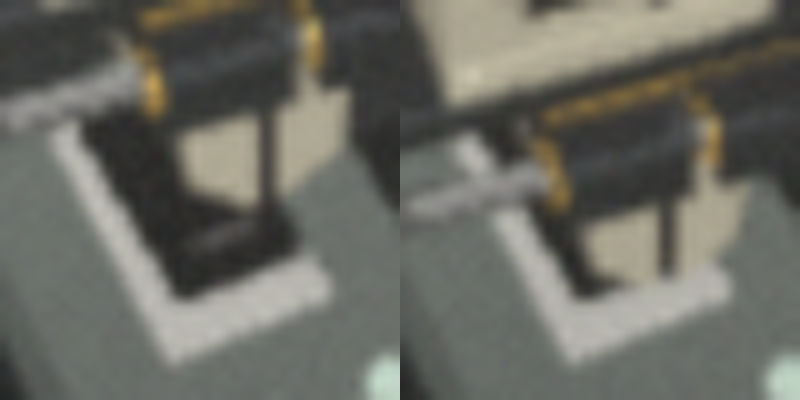

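View pics/z34b.png

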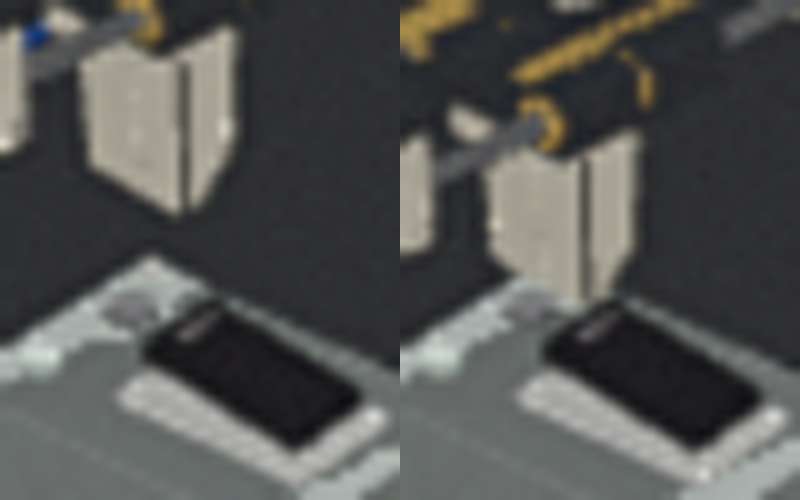

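```bash
python3 - <<'E'
from h import *
for n,(x0,y0,x1,y1),zt in [('side3',(275,248,298,265),.09),('scene3',(240,148,262,170),.09),('side4',(275,258,298,272),.058),('scene4',(240,160,262,178),.058)]:
    P=cloud(load(n))[y0:y1,x0:x1]; im=load(n)['image'][y0:y1,x0:x1]
    m=(P[...,2]>zt-.012)&(P[...,2]<zt+.03)&(im[...,0]>110)&(im[...,0].astype(int)>im[...,2].astype(int)+12)
    q=P[m]*1000
    print(n,len(q))
    for lo in range(-12,30,4):
        s=q[(q[:,2]>zt*1000+lo)&(q[:,2]<=zt*1000+lo+4)]
        if len(s): print(lo,len(s),s.min(0).round(),s.max(0).round())
    print(P[::2,::2,2].round(3) if 'scene3' in n else '')
E
```

```text
side3 9
24 6 [ 575. -171.  116.] [ 589. -170.  117.]
28 3 [ 572. -171.  118.] [ 584. -170.  120.]

scene3 10
20 2 [ 578. -150.  113.] [ 585. -149.  114.]
24 4 [ 575. -152.  114.] [ 589. -148.  117.]
28 4 [ 575. -151.  118.] [ 593. -148.  120.]
[[ 0.002  0.194  0.192  0.19   0.188  0.188  0.719  0.183  0.18   0.002
   0.005]
 [ 0.193  0.19   0.186  0.171  0.166  0.182  0.18   0.158  0.155 -0.002
   0.   ]
 [ 0.003 -0.     0.156  0.157  0.163  0.155  0.155  0.152  0.148  0.002
   0.003]
 [ 0.001  0.002  0.149  0.151  0.154  0.152  0.148  0.145  0.142  0.004
   0.001]
 [ 0.003  0.001  0.139  0.144  0.148  0.145  0.143  0.141  0.135  0.002
  -0.   ]
 [ 0.002  0.005  0.133  0.138  0.143  0.138  0.138  0.131  0.13   0.003
   0.002]
 [ 0.001  0.004  0.126  0.128  0.134  0.133  0.127  0.126  0.124  0.003
   0.002]
 [ 0.003  0.001  0.004  0.125  0.129  0.127  0.121  0.121  0.004 -0.002
   0.002]
 [ 0.001  0.003  0.002  0.002  0.001  0.12   0.114  0.114  0.003  0.003
   0.002]
 [ 0.001  0.003  0.001  0.002  0.002  0.003  0.004  0.005  0.004  0.
   0.004]
 [ 0.003  0.004  0.001  0.002  0.001 -0.     0.003  0.002  0.004  0.002
   0.002]]
side4 23
-12 2 [ 603. -146.   49.] [ 606. -144.   49.]
-8 6 [ 578. -154.   51.] [ 611. -138.   54.]
0 1 [ 574. -157.   62.] [ 574. -157.   62.]
8 1 [ 572. -158.   69.] [ 572. -158.   69.]
12 2 [ 567. -158.   70.] [ 569. -157.   73.]
20 3 [ 577. -171.   80.] [ 587. -169.   82.]
24 4 [ 573. -171.   82.] [ 582. -169.   85.]
28 4 [ 570. -172.   87.] [ 589. -169.   88.]

scene4 8
20 1 [ 575. -149.   82.] [ 575. -149.   82.]
24 5 [ 577. -151.   83.] [ 591. -149.   86.]
28 2 [ 571. -150.   87.] [ 577. -147.   88.]
```

```bash
python3 - <<'E'
from h import *
d=load('scene1');P=cloud(d)
for (x0,y0,x1,y1) in [(235,130,275,175),(275,120,310,165)]:
    q=P[y0:y1,x0:x1].reshape(-1,3); q=q[(q[:,2]>.15)&(q[:,2]<.35)&(q[:,1]>-.1)&(q[:,1]<.1)]
    print(np.percentile(q[:,2],[0,1,2,5]).round(3), q[q[:,2]<np.percentile(q[:,2],3)].round(3)[:6])
E
```

```text
[0.228 0.234 0.239 0.244] [[ 0.714 -0.007  0.239]
 [ 0.7    0.01   0.241]
 [ 0.715  0.     0.24 ]
 [ 0.714  0.002  0.24 ]
 [ 0.705  0.01   0.24 ]
 [ 0.698  0.008  0.236]]
[0.226 0.228 0.229 0.235] [[ 0.605 -0.01   0.231]
 [ 0.605 -0.01   0.229]
 [ 0.605 -0.007  0.23 ]
 [ 0.604 -0.011  0.226]
 [ 0.604 -0.007  0.227]
 [ 0.606 -0.003  0.229]]
```

The range data show the finger at the right place in y (−170 to −150 mm). But its tip ends about 21 mm above the reported TCP, both open and closed. So the fingers simply haven't reached the rocker yet. I'll go on down, watching the force.

Emit:
apply_moves:
  targets:
    - {"x":0,"y":0,"z":-4,"rx":0,"ry":0,"rz":0,"jaw":0}
    - {"x":0,"y":0,"z":-8,"rx":0,"ry":0,"rz":0,"jaw":0}
    - {"x":0,"y":0,"z":-10,"rx":0,"ry":0,"rz":0,"jaw":0}
    - {"x":0,"y":0,"z":-12,"rx":0,"ry":0,"rz":0,"jaw":0}

```text
clock: 3.05
ee_pos: [0.579, -0.1609, 0.0459]
orientation: [-0.707, 0.001, 0.001, 0.707]
force: [0.9, -2.1, 2.6]
width: 0.0008
```

Contact: z force is 2.6 N at TCP z 45.9, as predicted.

Emit:
apply_moves:
  targets:
    - {"x":0,"y":1,"z":-2,"rx":0,"ry":0,"rz":0,"jaw":0}
    - {"x":0,"y":1,"z":-4,"rx":0,"ry":0,"rz":0,"jaw":0}
    - {"x":0,"y":1,"z":-5,"rx":0,"ry":0,"rz":0,"jaw":0}
    - {"x":0,"y":1,"z":-6,"rx":0,"ry":0,"rz":0,"jaw":0}

```text
clock: 3.38
ee_pos: [0.5793, -0.1608, 0.0404]
orientation: [0.707, -0.001, -0.001, -0.707]
force: [-2.4, -2.9, 13.2]
width: 0.0006
```

Emit:
apply_moves:
  targets:
    - {"x":0,"y":0,"z":-1,"rx":0,"ry":0,"rz":0,"jaw":0}
    - {"x":0,"y":0,"z":-2,"rx":0,"ry":0,"rz":0,"jaw":0}

```text
clock: 3.55
ee_pos: [0.5794, -0.1609, 0.0401]
orientation: [0.707, -0.001, -0.001, -0.707]
force: [-7.0, -1.0, 22.9]
width: 0.0002
```

```bash
cat >> h.py <<'E'
def crop(n,x0,y0,w,h,f):
    im=cv2.cvtColor(load(n)['image'],cv2.COLOR_RGB2BGR)[y0:y0+h,x0:x0+w]; return cv2.resize(im,None,fx=f,fy=f,interpolation=cv2.INTER_CUBIC)
E
python3 - <<'E'
from h import *
grab('side','side5');grab('scene','scene5')
cv2.imwrite('pics/z5.png',np.hstack([crop('side5',250,230,50,60,7),crop('scene5',230,150,60,60,7)]))
E
```

```text
(no output)
```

View pics/z5.png

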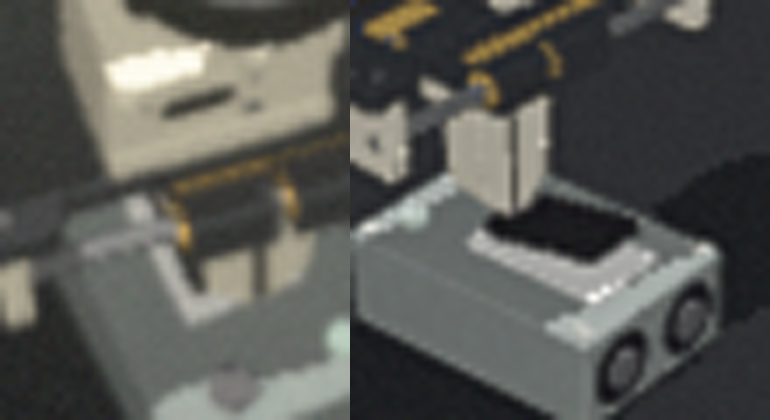

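The rocker is tilted over: its near half stands up and its pressed half is down, against the hard stop. I'll lift off and check it in the clear.

Emit:
apply_moves:
  targets:
    - {"x":0,"y":0,"z":20,"rx":0,"ry":0,"rz":0,"jaw":0}
    - {"x":0,"y":0,"z":50,"rx":0,"ry":0,"rz":0,"jaw":0}
    - {"x":-15,"y":40,"z":60,"rx":0,"ry":0,"rz":0,"jaw":0}
    - {"x":-28,"y":80,"z":60,"rx":0,"ry":0,"rz":0,"jaw":0}
    - {"x":-40,"y":120,"z":60,"rx":0,"ry":0,"rz":0,"jaw":0}
    - {"x":-52,"y":160,"z":60,"rx":0,"ry":0,"rz":0,"jaw":0}
    - {"x":-64,"y":200,"z":55,"rx":0,"ry":0,"rz":0,"jaw":0}
    - {"x":-74,"y":238,"z":45,"rx":0,"ry":0,"rz":0,"jaw":0}
    - {"x":-74,"y":242,"z":30,"rx":0,"ry":0,"rz":0,"jaw":0}
    - {"x":-74,"y":242,"z":20,"rx":0,"ry":0,"rz":0,"jaw":0}

```text
clock: 4.48
ee_pos: [0.5033, 0.0861, 0.0594]
orientation: [-0.707, -0.001, 0.004, 0.708]
force: [-0.1, -0.4, -0.4]
width: 0.0007
```

```bash
python3 - <<'E'
from h import *
print(ctrl.state()['ee_pos'])
grab('side','side6');grab('scene','scene6')
cv2.imwrite('pics/z6.png',np.hstack([crop('side6',245,225,70,80,5),crop('scene6',225,160,70,80,5)]))
cv2.imwrite('pics/z6u.png',np.hstack([crop('side6',190,130,80,100,5),crop('scene6',290,160,80,100,5)]))
E
```

```text
[0.50332721 0.08614521 0.05944329]
```

View pics/z6.png

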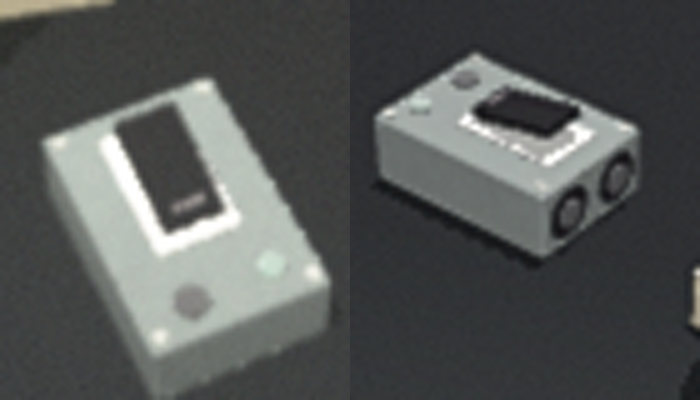

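View pics/z6u.png

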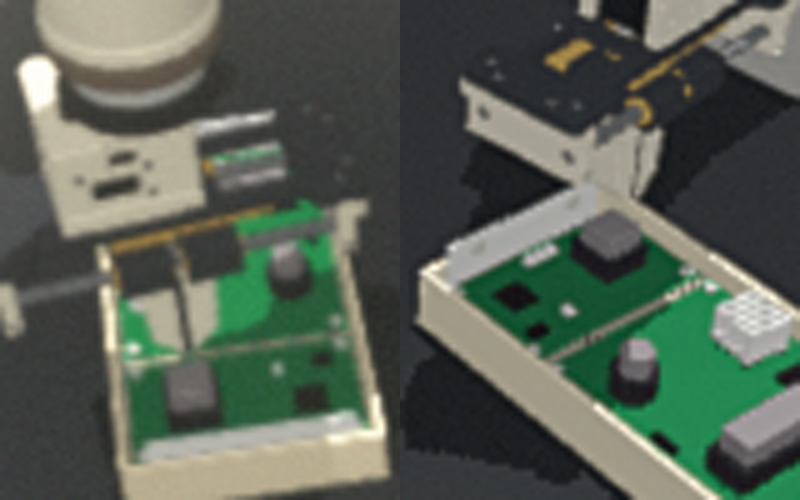

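The rocker is on: its grey-bar end is down in both views. I'll settle over the square key and check the tip there.

Emit:
apply_moves:
  targets:
    - {"x":2,"y":-4,"z":0,"rx":0,"ry":0,"rz":0,"jaw":0}
    - {"x":2,"y":-4,"z":0,"rx":0,"ry":0,"rz":0,"jaw":0}
    - {"x":2,"y":-4,"z":0,"rx":0,"ry":0,"rz":0,"jaw":0}

```text
clock: 4.83
ee_pos: [0.5061, 0.0748, 0.0587]
orientation: [0.708, -0.003, -0.001, -0.706]
force: [0.3, -0.2, 0.2]
width: 0.0003
```

```bash
cat >> h.py <<'E'
def proj(d,p):
    q=(np.array(p)-d['origin'])@np.array(d['rotation']); a=np.array([q[0],-q[1]])/-q[2]
    a=a*(1+d['k1']*(a@a)); return np.array([a[0]*d['fx']+d['cx'],a[1]*d['fy']+d['cy']])
E
python3 - <<'E'
from h import *
e=ctrl.state()['ee_pos'];print(e)
out=[]
for n,x0,y0 in [('side',190,160),('scene',300,170)]:
    d=grab(n,n+'7'); c=crop(n+'7',x0,y0,65,70,6)
    for p,col in [(e+[0,0,.021],(0,0,255)),(e,(0,255,0)),([.5045,.08,.054],(255,0,0)),([.505,.084,.0509],(0,255,255))]:
        q=(proj(d,p)+.5-[x0,y0])*6; cv2.circle(c,tuple(int(v) for v in q),3,col,-1)
    out.append(c)
cv2.imwrite('pics/z7.png',np.hstack(out))
for n,z in [('side7',0),('scene7',0)]:
    P=cloud(load(n)).reshape(-1,3)*1000; q=P[(abs(P[:,0]-505)<40)&(abs(P[:,1]-82)<15)&(P[:,2]>70)&(P[:,2]<95)]
    print(n,len(q),q[q[:,2].argsort()][:8].round())
E
```

```text
[0.50610736 0.07481885 0.0586649 ]
side7 3 [[507.  67.  80.]
 [511.  68.  89.]
 [509.  70.  92.]]
scene7 33 [[505.  86.  79.]
 [508.  85.  80.]
 [512.  84.  82.]
 [515.  69.  82.]
 [507.  84.  82.]
 [500.  85.  83.]
 [507.  87.  83.]
 [520.  87.  87.]]
```

View pics/z7.png

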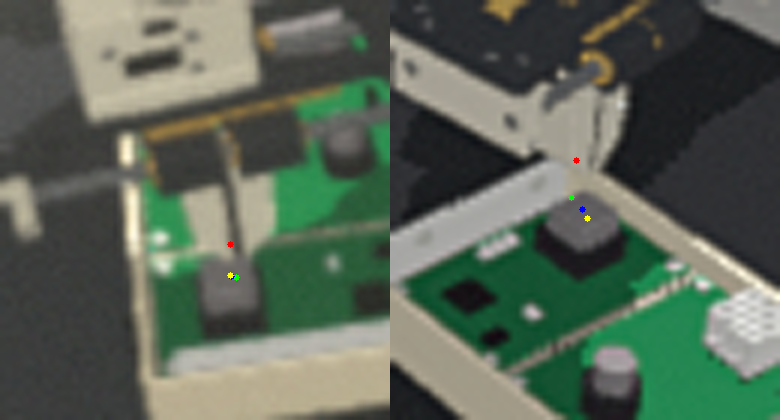

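The tip sits at about y 76 and the key at about (505, 81) in both views. I'll shift +6 in y and go down.

Emit:
apply_moves:
  targets:
    - {"x":-1,"y":6,"z":0,"rx":0,"ry":0,"rz":0,"jaw":0}
    - {"x":-1,"y":6,"z":-6,"rx":0,"ry":0,"rz":0,"jaw":0}
    - {"x":-1,"y":6,"z":-14,"rx":0,"ry":0,"rz":0,"jaw":0}
    - {"x":-1,"y":6,"z":-18,"rx":0,"ry":0,"rz":0,"jaw":0}
    - {"x":-1,"y":6,"z":-20,"rx":0,"ry":0,"rz":0,"jaw":0}

```text
clock: 5.35
ee_pos: [0.5041, 0.0816, 0.0376]
orientation: [0.708, -0.003, -0.002, -0.706]
force: [0.2, -0.2, -0.1]
width: 0.0006
```

Emit:
apply_moves:
  targets:
    - {"x":0,"y":0,"z":-2,"rx":0,"ry":0,"rz":0,"jaw":0}
    - {"x":0,"y":0,"z":-4,"rx":0,"ry":0,"rz":0,"jaw":0}
    - {"x":0,"y":0,"z":-6,"rx":0,"ry":0,"rz":0,"jaw":0}
    - {"x":0,"y":0,"z":-7,"rx":0,"ry":0,"rz":0,"jaw":0}

```text
clock: 5.68
ee_pos: [0.5037, 0.0816, 0.0305]
orientation: [0.708, -0.004, -0.002, -0.706]
force: [-1.9, 0.7, 3.6]
width: 0.0007
```

Emit:
apply_moves:
  targets:
    - {"x":0,"y":0,"z":-2,"rx":0,"ry":0,"rz":0,"jaw":0}
    - {"x":0,"y":0,"z":-4,"rx":0,"ry":0,"rz":0,"jaw":0}
    - {"x":0,"y":0,"z":-5,"rx":0,"ry":0,"rz":0,"jaw":0}

```text
clock: 5.93
ee_pos: [0.504, 0.0816, 0.0282]
orientation: [0.708, -0.003, -0.002, -0.706]
force: [-13.4, -2.9, 44.3]
width: 0.0001
```

Emit:
apply_moves:
  targets:
    - {"x":0,"y":0,"z":10,"rx":0,"ry":0,"rz":0,"jaw":0}
    - {"x":0,"y":0,"z":40,"rx":0,"ry":0,"rz":0,"jaw":0}
    - {"x":13,"y":30,"z":65,"rx":0,"ry":0,"rz":0,"jaw":0}
    - {"x":27,"y":65,"z":70,"rx":0,"ry":0,"rz":0,"jaw":0}
    - {"x":40,"y":100,"z":70,"rx":0,"ry":0,"rz":0,"jaw":0}
    - {"x":55,"y":130,"z":65,"rx":0,"ry":0,"rz":0,"jaw":0}
    - {"x":67,"y":150,"z":55,"rx":0,"ry":0,"rz":0,"jaw":0}
    - {"x":67,"y":151,"z":40,"rx":0,"ry":0,"rz":0,"jaw":0}
    - {"x":67,"y":151,"z":35,"rx":0,"ry":0,"rz":0,"jaw":0}
    - {"x":67,"y":151,"z":35,"rx":0,"ry":0,"rz":0,"jaw":0}

```text
clock: 6.77
ee_pos: [0.5694, 0.2316, 0.0611]
orientation: [0.709, -0.005, -0.004, -0.705]
force: [-0.4, -0.4, -0.2]
width: 0.0002
```

```bash
python3 - <<'E'
from h import *
e=ctrl.state()['ee_pos'];print(e)
out=[]
for n,x0,y0 in [('side',200,140),('scene',310,180)]:
    d=grab(n,n+'8'); c=crop(n+'8',x0,y0,75,80,5)
    for p,col in [(e+[0,0,.021],(0,0,255)),([.5705,.232,.054],(255,0,0))]:
        q=(proj(d,p)+.5-[x0,y0])*5; cv2.circle(c,tuple(int(v) for v in q),3,col,-1)
    out.append(c)
cv2.imwrite('pics/z8.png',np.hstack(out))
for n in ['side','scene']:
    for t in '18':
        P=cloud(load(n+t)); q=P[(abs(P[...,0]-.505)<.012)&(abs(P[...,1]-.08)<.014)&(P[...,2]>.036)&(P[...,2]<.07)]
        print(n,t,len(q),np.percentile(q[:,2],[50,75,90]).round(4))
E
```

```text
[0.569376   0.23157404 0.061092  ]
side 1 94 [0.0553 0.0571 0.0581]
side 8 88 [0.0496 0.0509 0.052 ]
scene 1 90 [0.0516 0.0538 0.0548]
scene 8 65 [0.0476 0.0486 0.0493]
```

View pics/z8.png

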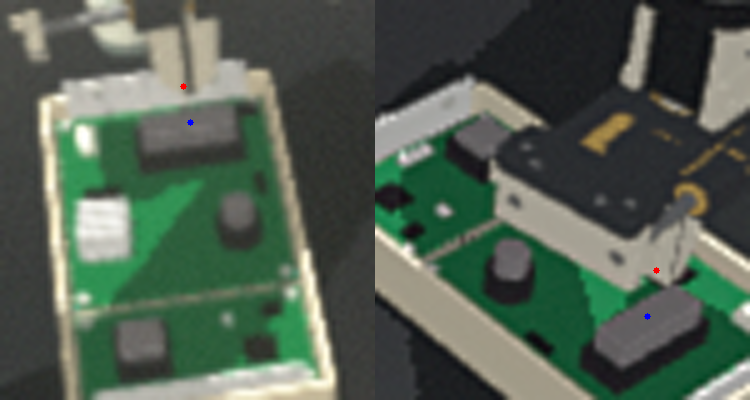

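The square key is down by about 5–6 mm in both views. The fingers are above the bar key. I'll descend.

Emit:
apply_moves:
  targets:
    - {"x":1,"y":-2,"z":-6,"rx":0,"ry":0,"rz":0,"jaw":0}
    - {"x":1,"y":-2,"z":-14,"rx":0,"ry":0,"rz":0,"jaw":0}
    - {"x":1,"y":-2,"z":-20,"rx":0,"ry":0,"rz":0,"jaw":0}
    - {"x":1,"y":-2,"z":-24,"rx":0,"ry":0,"rz":0,"jaw":0}
    - {"x":1,"y":-2,"z":-26,"rx":0,"ry":0,"rz":0,"jaw":0}

```text
clock: 7.28
ee_pos: [0.5712, 0.2286, 0.036]
orientation: [0.709, -0.005, -0.002, -0.705]
force: [0.1, 0.4, -0.2]
width: 0.0005
```

Emit:
apply_moves:
  targets:
    - {"x":0,"y":0,"z":-2,"rx":0,"ry":0,"rz":0,"jaw":0}
    - {"x":0,"y":0,"z":-4,"rx":0,"ry":0,"rz":0,"jaw":0}
    - {"x":0,"y":0,"z":-5,"rx":0,"ry":0,"rz":0,"jaw":0}

```text
clock: 7.53
ee_pos: [0.5713, 0.2288, 0.0312]
orientation: [0.709, -0.005, -0.002, -0.705]
force: [-0.9, -0.9, 3.7]
width: 0.0003
```

Emit:
apply_moves:
  targets:
    - {"x":0,"y":0,"z":-2,"rx":0,"ry":0,"rz":0,"jaw":0}
    - {"x":0,"y":0,"z":-3,"rx":0,"ry":0,"rz":0,"jaw":0}
    - {"x":0,"y":0,"z":-4,"rx":0,"ry":0,"rz":0,"jaw":0}
    - {"x":0,"y":0,"z":-4,"rx":0,"ry":0,"rz":0,"jaw":0}

```text
clock: 7.87
ee_pos: [0.5713, 0.2289, 0.0286]
orientation: [0.709, -0.004, -0.002, -0.705]
force: [-3.8, -2.3, 12.4]
width: 0.0004
```

12.4 N is well past the 5 N at which the key is fully down. I'll hold and check the settled state.

Emit:
apply_moves:
  targets:
    - {"x":0,"y":0,"z":-1,"rx":0,"ry":0,"rz":0,"jaw":0}
    - {"x":0,"y":0,"z":-1,"rx":0,"ry":0,"rz":0,"jaw":0}
    - {"x":0,"y":0,"z":-1,"rx":0,"ry":0,"rz":0,"jaw":0}
    - {"x":0,"y":0,"z":-1,"rx":0,"ry":0,"rz":0,"jaw":0}

```text
clock: 8.2
ee_pos: [0.5713, 0.2288, 0.0287]
orientation: [0.709, -0.004, -0.002, -0.705]
force: [-3.1, -1.9, 9.6]
width: 0.0002
```

```bash
python3 - <<'E'
from h import *
for n in ['side','scene']: grab(n,n+'9')
s=ctrl.state();print(s['ee_pos'],s['force'],s['clock'])
cv2.imwrite('pics/z9.png',np.hstack([crop('side9',200,130,80,110,5),crop('scene9',300,170,80,110,5)]))
for n in ['side','scene']:
    for nm,(x,y),r in [('square',(.505,.08),.012),('round',(.578,.156),.008),('bar',(.571,.232),.02)]:
        z=[]
        for t in '19':
            P=cloud(load(n+t)); q=P[(abs(P[...,0]-x)<r)&(abs(P[...,1]-y)<min(r,.012))&(P[...,2]>.042)&(P[...,2]<.062)];z.append(np.percentile(q[:,2],[60,75]).round(4) if len(q) else None)
        print(n,nm,z)
    a,b=load(n+'1')['image'],load(n+'9')['image']
    # unit rim
    for t in '19':
        d=load(n+t);P=cloud(d);im=d['image'].astype(int)
        m=((P[...,2]>.03)&(P[...,2]<.045)&(abs(P[...,0]-.55)<.12)&(P[...,1]>.0)&(P[...,1]<.32)&(im[...,0]>im[...,2]+10)&(im[...,0]>120))
        print(n,t,cv2.minAreaRect((P[m][:,:2]*1000).astype(np.float32)))
E
```

```text
[0.57131101 0.22883695 0.02865134] [-4.02766364 -2.12294909  9.52382359] 8.3
side square [array([0.0566, 0.0572]), array([0.0507, 0.0514])]
side round [array([0.0567, 0.0572]), array([0.0559, 0.0565])]
side bar [array([0.0564, 0.0575]), array([0.0498, 0.0508])]
side 1 ((544.145263671875, 159.44497680664062), (263.1158752441406, 140.0292205810547), 81.51091003417969)
side 9 ((543.9703979492188, 160.6873779296875), (263.82958984375, 139.72410583496094), 81.45271301269531)
scene square [array([0.0533, 0.0544]), array([0.0485, 0.0491])]
scene round [array([0.0537, 0.0541]), None]
scene bar [array([0.0544, 0.055 ]), array([0.0488, 0.0505])]
scene 1 ((544.5321655273438, 161.18310546875), (260.4941101074219, 144.67156982421875), 81.59353637695312)
scene 9 ((544.8973388671875, 160.973388671875), (261.4798889160156, 142.9291534423828), 81.46499633789062)
```

View pics/z9.png

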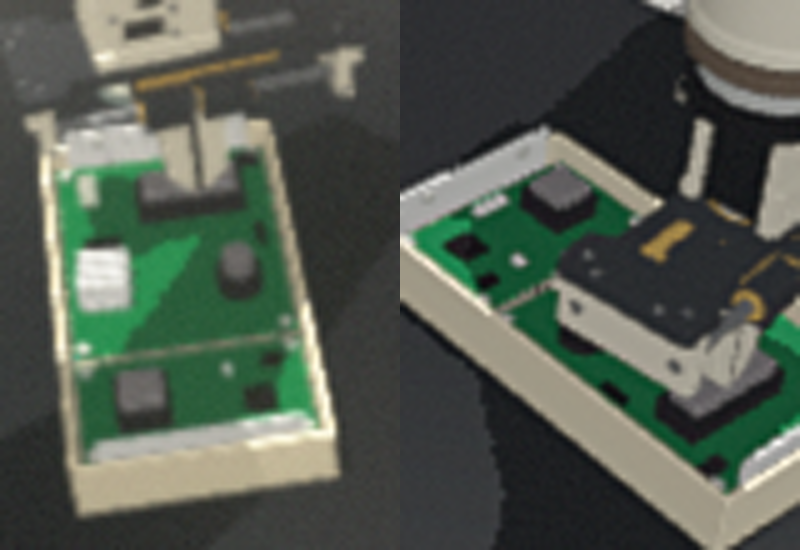

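View pics/scene9.png

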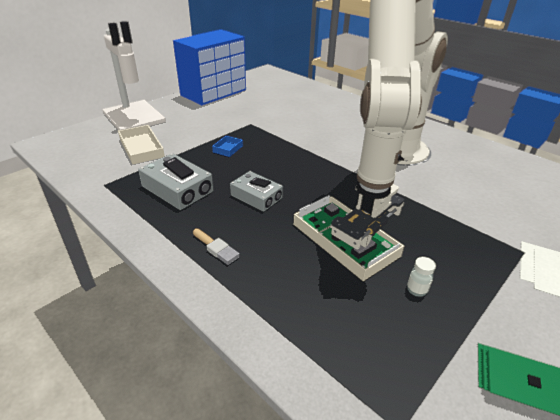

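The fingers hold the bar key down, the square key is down, the round key is up, and everything else is in place. Handing in.

```bash
python3 -c "
from cell import ctrl
print(ctrl.finish_job()); s=ctrl.state(); print(s['ee_pos'],s['force'],s['clock'])"
```

```text
the job is handed in; nothing more can be done
None
the job is handed in; nothing more can be done
```

I switched on the 130 × 90 mm power box, pushed the square key down, and handed the job in while still holding the bar key down. It finished at about 8.3 s; no verdict is reported.

**Last checks, all before hand-in:**
- **Rocker:** the bar end was down in both views after I lifted off.
- **Square key:** about 5–6 mm lower than at the start in both views.
- **Bar key:** about 5–6.5 mm lower, held with a steady 9.5 N.
- **Round key:** still up in the side view. The gripper hid it in the scene view.
- **Instrument:** moved about 1 mm at most, which is within the measuring noise.
- **Heat sink, jar, tray and brush:** they looked unmoved by eye; I did not measure them.

**What went wrong or disagreed:**
- The first move call was refused because it left out the turn values. The arm did not move.
- The visible fingertips end about 21 mm above the reported TCP, which the tool description says is at their very end. My first press on the rocker stopped short because of this, so I then worked from range data and force.
- The square key's hard stop peaked at about 44 N on the fingertips, more than needed.

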